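# Open the sweet jar one-handed at the hotel bedside

### The job

Use the one-hand jar board on the bedside table: slide the blue brace by its orange grip fully home against its end stop so that it pens the square sweet jar against the back wall, then twist the tight brass cap anticlockwise and stop turning once its threads let go (well before a third of a turn), without pulling the jar up or tipping it. Finish still holding the cap level, clear of the jar, a centimetre or two above the open mouth, with the brace still home; do not put the cap down or let go, and leave the clock, the two cans and the upturned tumbler where they are.

Things in the scene. Friction and masses are not known exactly. Their poses are not given: they have to be found in the camera images.
- board: Wooden jar board fixed to the table, 100 mm (its x) by 236 mm (its y, -180 to +56 mm), 15 mm thick; origin on the table surface below the jar's first place (within 4 mm), z up. The jar stands on it before a fixed back wall (inner face at y = +44 mm, top 57 mm above the table). The blue brace slides along the board's +y towards the jar.
- brace (a joint): Travel of the blue brace along the board's +y, m: 0 open, 0.078 fully home at its end stop; starts at 0 to 0.012. Stays where left; sliding takes about 5 N, up to 18 N once it meets the jar. A fork with flared tips, 55 mm high above the table, that slips on the jar with 1 mm play, slides it 12 mm along to the back wall and stops it turning with the cap; it does not hold it down.
- brace_grip (a point): Centre of the top of the brace's upright orange grip block, moving with the brace: 18 mm thick along the slide, 34 mm across, top 72 mm above the table, free to pinch for 40 mm below the top. Axes as the board's: slide to +y. When home it is 94 mm (board -y) from the jar's centre.
- jar: Loose square glass jar of coloured sweets, 62 x 62 mm, rounded corners, body 66 mm high, 0.24 to 0.45 kg; origin at the centre of its underside, z up, sides along the board's within a few degrees. Round neck 34 mm wide, up to 92 mm, with two 60-degree thread ledges 44 mm across. Unbraced it turns with the cap; a cap pulled before its threads are free lifts the jar.
- jar_mouth (a point): Centre of the jar's neck top, 92 mm above the jar's underside (107 mm above the table). A 28 x 8 x 5 mm black rubber tongue stands on it, the friction seal that makes the cap tight.
- cap: Loose brass 16-sided screw cap, 52 mm across, 27 mm high, 70 g; origin at the centre of its lower edge, z up. Screwed on, that edge is 18 mm below the jar mouth, 89 mm above the table, 8 mm above the jar's shoulder. Grip its sides from above, any yaw. 0.35 N m turns it anticlockwise seen from above; it need not rise while turning. Once free it lifts straight up, 25 mm to clear the tongue.
- cap_turn (a joint): How far the cap is unscrewed relative to the jar, rad, anticlockwise from above: 0 tight (the stop clockwise), about 1.05 threads just free, over 2.1 turned too far; aim for 1.3 to 1.4. Cap and brace play eat 0.1 to 0.2 rad of the gripper's turn (turn it 1.4). Keeps its last value once the cap is off.
- clock: White box-shaped alarm clock, 85 x 150 x 73 mm, loose bystander; origin at the centre of its underside.
- can_a: Slim blue drinks can, 59 mm wide, 144 mm tall, loose bystander; origin at the centre of its underside.
- can_b: A second slim blue can, same size, loose bystander; origin at the centre of its underside.
- tumbler: Upturned clear tumbler, 76 mm wide, 90 mm tall, loose bystander standing on a paper coaster; origin at the centre of its underside.

How it is judged:
On the way, in this order (a step that is already met when the one before it is completed fails the run):
1. the brace is slid fully home around the jar while the cap is still tight (value of joint brace above 0.074 m and value of joint cap_turn below 0.25 rad), for 0.2 s.
2. the cap is unscrewed on the braced jar until the threads let go (value of joint brace above 0.074 m and value of joint cap_turn above 0.9 rad and distance between cap and jar_mouth below 0.03 m), for 0.05 s.
At the end, for the whole second after the job is handed in: The fingers hold the cap still and level, not touching the jar, its lower edge 6 to 40 mm above the mouth and within 20 mm of its axis; the brace is within 4 mm of its end stop; the jar stands upright in it on the board; clock, cans and tumbler are within 20 mm of their starts (value of joint brace above 0.074 m and z of cap in the frame of jar_mouth between 0.006 and 0.04 m and horizontal distance between cap and jar_mouth below 0.02 m and angle between cap's own z axis and vertical below 0.2 rad and linear speed of cap below 0.02 m/s and contact force between the fingers and cap above 2 N and contact force between cap and jar below 0.1 N and value of joint cap_turn above 0.9 rad and z of jar in the frame of board below 0.018 m and angle between jar's own z axis and vertical below 0.06 rad and horizontal distance between jar and board below 0.02 m and distance of each of clock, can_a, can_b, tumbler from where it was at the start of the episode below 0.02 m); the arm keeps its last pose, push and grip.
It fails at once if the jar is lifted more than 8 mm off the board or tipped (z of jar in the frame of board above 0.023 m or angle between jar's own z axis and vertical above 0.15 rad).
It fails at once if the cap is turned on past a third of a turn (value of joint cap_turn above 2.1 rad).
It fails at once if the clock, a can or the tumbler is moved more than 20 mm or tipped (distance of any of clock, can_a, can_b, tumbler from where it was at the start of the episode above 0.02 m or angle between any of clock, can_a, can_b, tumbler's own z axis and vertical above 0.2 rad).
It also fails if it takes over 48 s, if anything falls off the work surface, if the arm or the gripper's body presses on something with over 40 N, if the wrist force passes 120 N, or if a joint passes its speed limit or range.

### The arm

A 7-joint arm with a two-finger parallel gripper is mounted at the origin on the work surface. World frame = base frame: x ahead of the robot, y to its left, z up, the work surface at z = 0. Lengths are in m, angles in rad, forces in N, time in s.
With the tool pointing down it reaches from about 0.4 to 0.9 m from the base axis. Payload 5.5 kg.
Tool frame: the origin (TCP) lies on the front face of the gripper's body, between the roots of the fingers; the fingertips stand 66 mm ahead of it and the grasp point (between the pads) lies 47 mm ahead of it; z points along the fingers, y is the line along which they close (so a half turn about z gives the same grasp; the last joint's range is limited). The gripper opens to 92 mm and grips with 3 to 60 N. Pads are 19 mm wide; open, the fingers measure 130 mm over their backs; the gripper's body (75 mm by 190 mm) begins 47 mm behind the grasp point.
Start: joints at [1.573, 0.501, -0.427, 1.55, 0.221, 1.138, -0.21], TCP at [0.168, -0.628, 0.292] pointing down, gripper open.
Joint ranges: [-2.88, 2.88], [-0.31, 2.03], [-1.54, 1.56], [0.2, 2.42], [-1.41, 4.55], [0.19, 2.02], [-2.57, 2.57]. Speed limits (rad/s): [2.57, 2.57, 3.14, 3.14, 3.14, 3.14, 3.14].

### API

Orientations are given as a unit quaternion [x, y, z, w].
In Python, from workcell import bot, viewer gives the robot as it stands (bot), with the cameras (viewer).
- The arm moves only by the tool send_path, called after "Emit:" as name(argument=value, ...) on one line, values as JSON. Schema: {"type":"object","properties":{"segments":{"type":"object","properties":{"drx":{"type":"array","items":{"type":"number"},"minItems":1,"maxItems":10},"dry":{"type":"array","items":{"type":"number"},"minItems":1,"maxItems":10},"drz":{"type":"array","items":{"type":"number"},"minItems":1,"maxItems":10},"x":{"type":"array","items":{"type":"number"},"minItems":1,"maxItems":10},"y":{"type":"array","items":{"type":"number"},"minItems":1,"maxItems":10},"z":{"type":"array","items":{"type":"number"},"minItems":1,"maxItems":10},"aperture":{"type":"array","items":{"type":"number"},"minItems":1,"maxItems":10}},"additionalProperties":false,"required":["drx","dry","drz","x","y","z","aperture"]},"clamp_n":{"type":"number"},"only":{"type":"string"},"quiet":{"type":"boolean"},"lines":{"type":"string"}},"required":["segments"],"additionalProperties":false}. segments is an object with one list for each field, all of the same length, 1 to 10, a row being the entries at one place: drx, dry, drz (a rotation vector in a scale on which 1.0 is pi/2 rad), x, y, z (the shift in shares of 60 cm (1.0 is 60 cm)), aperture (the opening from 0.0 (shut) to 1.0 (fully open)); each row is the pose to reach, as a shift and turn from the pose commanded when the call began, along the tool's axes at that moment; what a row does not reach only later rows make up. A row lasts 1/12 s, in which the tool goes at most 0.0417 m and 0.125 rad, less where a joint would pass 70% of its speed; a pose out of reach is approached as far as the arm can. The fingers move at their own pace and stop on an object; clamp_n is the grip in N (left out, the last holds). Time passes only in rows, so rows that do not move let the fingers close. The tool returns the time, the measured TCP pose, the force, the opening and the grip force at its end. only (a regular expression) keeps the lines of the reply that match it, lines (a string "A,B") keeps lines A to B, and quiet returns only ok. No shift or turn number may pass 1 either way. Input that does not fit is refused with a message, and nothing moves.
- bot.observe(): the state, without advancing time (a new reading comes with each control period).
- viewer.camera(name): name is "scene" or "top" or "wrist"; returns a dict with "color" (420x560x3 uint8, red, green, blue), "fx", "fy", "cx", "cy" (pixels), "k1" (the pictures are not rectified: a ray, as slopes to the right and down, at radius r is drawn at 1 + k1 r^2 times it, then the intrinsics apply), "R" (3x3) and "t" (3): a world point X has camera coordinates R X + t. Camera axes: x right, y down, z forward; pixel columns grow to the right and rows downward; lengths in m; the calibration is good to about 2 mm. A picture is of the moment at which its call begins. There is no depth.
- bot.sign_off(): hands the job in; it is judged then, once.
The state is a dict: "time_s": time; "joints": joint angles; "qvel": joint speeds; "joint_efforts": joint torques, N m; "eef_pos": TCP position; "orientation": TCP orientation; "force": force on the tool from outside, world axes, zero at the start; "wrist_torque": the same for the moment, N m; "opening": opening from 0.0 (shut) to 1.0 (fully open); "grasp_force": force on a finger pad.
Only numpy, scipy, OpenCV 4.12 (cv2) and the standard library are available. Lean on these libraries where they do the work, as an engineer would, in place of code of your own. Each camera call takes 0.05 s, during which the arm holds its last target. There are 200 camera calls.

## Working session

There is one attempt and no reset: what is moved stays moved. The work goes in short steps, Python scripts to look and compute and a tool call to move; the robot and the scene stay as the last step left them, time stands still between calls to the robot, and variables do not carry over. Pictures are saved under pics/ and viewed, at most 10 in all, crops included, and the job is handed in when it is done.

```bash
ls; mkdir -p pics; python3 - <<'E'
from workcell import bot, viewer
import cv2,pickle,numpy as np
for n in ["scene","top"]:
    c=viewer.camera(n); pickle.dump(c,open(f"pics/{n}0.pkl","wb")); cv2.imwrite(f"pics/{n}0.png",c["color"][:,:,::-1])
    print(n,c["fx"],c["k1"],(-c["R"].T@c["t"]).round(3),c["R"].round(2).tolist())
s=bot.observe();print(s["eef_pos"],s["orientation"],s["opening"])
E
```

```text
pics
workcell.py
scene 540.9637344679538 -0.04397899902788275 [ 1.27  -0.069  1.169] [[0.05, 1.0, 0.01], [0.82, -0.03, -0.56], [-0.56, 0.04, -0.83]]
top 531.1786053610347 -0.027497099775126425 [ 4.570e-01 -1.000e-03  1.669e+00] [[0.03, -1.0, -0.01], [-1.0, -0.02, -0.07], [0.07, 0.01, -1.0]]
[ 0.16741889 -0.62751171  0.29126388] [ 9.91505030e-01  1.30065193e-01 -9.90293014e-05 -9.00511909e-04] 1.0008704242449944
```

View pics/scene0.png

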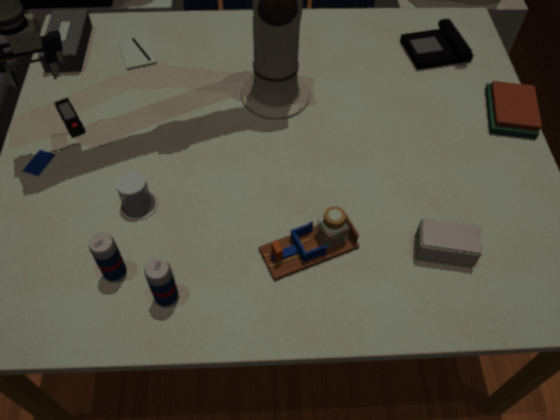

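View pics/top0.png

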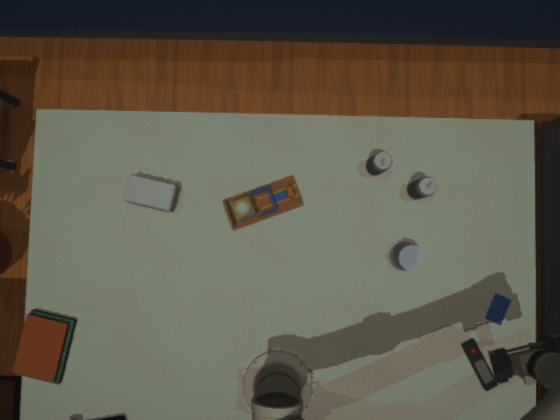

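The scene view shows the jar and cap at about (335,218), the orange grip at (277,252) and the cans and tumbler at left. In the top view the cap is at (242,208) and the grip at (292,190). I'll enlarge both.

```bash
python3 - <<'E'
import cv2,pickle,numpy as np
a=pickle.load(open("pics/scene0.pkl","rb"))["color"][195:285,250:370,::-1]
b=pickle.load(open("pics/top0.pkl","rb"))["color"][165:240,210:315,::-1]
f=lambda i,w,h:cv2.resize(i,(w,h),interpolation=cv2.INTER_CUBIC)
A=f(a,400*1,300);B=f(b,400,286)
o=np.zeros((586,800,3),np.uint8)
A=f(a[:, :],800,600)
def gain(i): return np.clip(i*2.0,0,255).astype(np.uint8)
cv2.imwrite("pics/sz.png",gain(A)); cv2.imwrite("pics/tz.png",gain(f(b,800,571)))
E
```

```text
(no output)
```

View pics/sz.png

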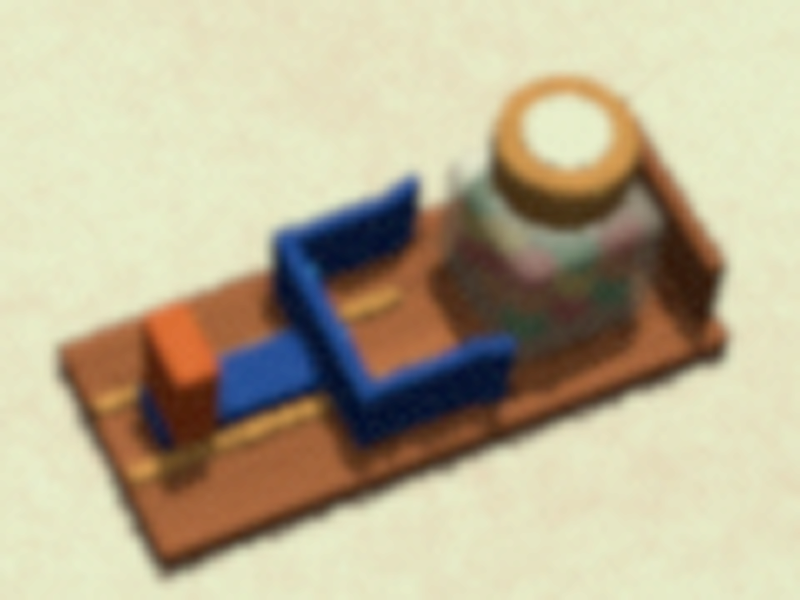

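View pics/tz.png

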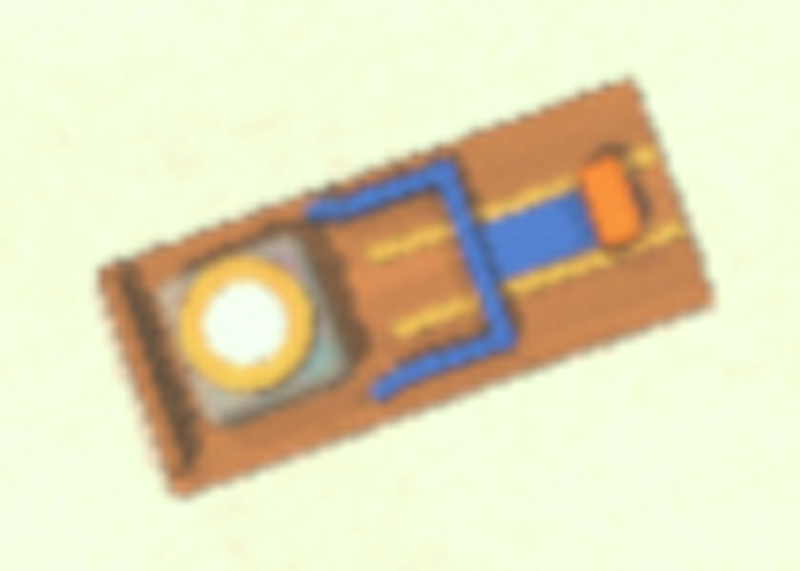

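The enlargements show it clearly. In `sz` the cap top is at (568,130), the grip top at (181,346), and board corners at (62,350), (167,552) and (728,337). In `tz` the board corners are (100,268), (635,78), (712,303) and (178,495), with the cap at (246,324) and the grip at (612,202).

```bash
cat > h.py <<'E'
import numpy as np,cv2,pickle
from scipy.optimize import least_squares
from scipy.spatial.transform import Rotation as Rn
def ray(c,u,v,z):
    p=np.array([(u-c["cx"])/c["fx"],(v-c["cy"])/c["fy"]]);q=p.copy()
    for _ in range(20): q=p/(1+c["k1"]*(q@q))
    d=c["R"].T@np.array([*q,1]);o=-c["R"].T@c["t"]
    return (o+d*(z-o[2])/d[2])[:2]
def goal(bot,p,Q):
    "rows shift/rotvec in tool axes to reach pose"
    s=bot.observe();R=Rn.from_quat(s["orientation"])
    return (R.inv()*Q).as_rotvec().round(4),R.inv().apply(np.array(p)-s["eef_pos"]).round(4)
E
python3 - <<'E'
from h import *
S=pickle.load(open("pics/scene0.pkl","rb"));T=pickle.load(open("pics/top0.pkl","rb"))
zs=lambda u,v,z:ray(S,(u+.5)/6.6667-.5+250,(v+.5)/6.6667-.5+195,z)
zt=lambda u,v,z:ray(T,(u+.5)/7.619-.5+210,(v+.5)/7.613-.5+165,z)
cap=[zs(568,130,.116),zt(246,324,.116)];gr=[zs(181,346,.072),zt(612,202,.072)]
print("cap",cap,"grip",gr)
C=[((-.05,-.18),zs(62,350,.015)),((.05,-.18),zs(167,552,.015)),((.05,.056),zs(728,337,.015)),
((.05,.056),zt(100,268,.015)),((.05,-.18),zt(635,78,.015)),((-.05,-.18),zt(712,303,.015)),((-.05,.056),zt(178,495,.015))]
# robot-side/outer side assignment: scene bottom = +x world ; top image up = +x world
def f(p):
    c,s=np.cos(p[2]),np.sin(p[2])
    return np.concatenate([p[:2]+np.array([[c,-s],[s,c]])@np.array(b)-w for b,w in C])
r=least_squares(f,[.6,.05,0]);print(r.x,(r.fun.reshape(-1,2)*1e3).round(1))
p=r.x;c,s=np.cos(p[2]),np.sin(p[2]);M=np.array([[c,s],[-s,c]])
for q in cap+gr: print((M@(q-p[:2])*1e3).round(1))
print(gr[0],np.mean(gr,0),"slide dir",[-s,c])
from workcell import bot, viewer
o=bot.observe();R=Rn.from_quat(o["orientation"]).as_matrix();print(R.round(3))
E
```

```text
cap [array([0.54084216, 0.11628146]), array([0.54156987, 0.11627658])] grip [array([ 0.59854709, -0.02429468]), array([ 0.59601461, -0.02394286])]
[0.54189346 0.11673577 0.37115842] [[-3.  -2.5]
 [ 3.2 -1.7]
 [ 0.1  2.8]
 [-0.4  2.5]
 [ 1.4  0.1]
 [ 0.1 -2.5]
 [-1.4  1.2]]
[-1.1 -0. ]
[-0.5 -0.3]
[   1.6 -152. ]
[  -0.6 -150.7]
[ 0.59854709 -0.02429468] [ 0.59728085 -0.02411877] slide dir [np.float64(-0.3626952126700293), np.float64(0.93190781878158)]
[[ 0.966  0.258 -0.   ]
 [ 0.258 -0.966  0.002]
 [ 0.    -0.002 -1.   ]]
```

Units first: shifts go in shares of 60 cm and turns go in shares of pi/2 rad. So 0.309 m / 0.6 = 0.515, -0.255 m / 0.6 = -0.425.

Emit:
send_path(segments={"drx": [0,0,0,0,0,0,0,0,0,0],"dry": [0,0,0,0,0,0,0,0,0,0],"drz": [0,0,0,0,0,0,0,0,0,0],"x": [0.0517,0.1033,0.155,0.2067,0.2583,0.31,0.3617,0.4133,0.465,0.515],"y": [-0.0433,-0.085,-0.1283,-0.17,-0.2133,-0.2567,-0.2983,-0.3417,-0.3833,-0.425],"z": [0.0033,0.0067,0.01,0.0133,0.0167,0.02,0.0233,0.0267,0.03,0.0333],"aperture": [0.6,0.6,0.6,0.6,0.6,0.6,0.6,0.6,0.6,0.6]}, clamp_n=40)

```text
time_s: 0.93
eef_pos: [0.401, -0.3, 0.272]
orientation: [0.992, 0.13, -0.0, 0.0]
force: [0.8, -0.5, -1.4]
opening: 0.603
grasp_force: 0.0
```

```bash
python3 - <<'E'
from h import *
from workcell import bot, viewer
s=bot.observe();print(np.round(s["joints"],3))
for yaw in (.372,.372+np.pi/2,.372-np.pi/2):
    print(yaw,goal(bot,[.597,-.024,.24],Rn.from_euler("z",yaw)*Rn.from_euler("x",np.pi)))
E
```

```text
[ 1.116  0.28  -0.613  1.935  0.192  0.985 -0.896]
0.372 (array([-0.    ,  0.0002, -0.1112]), array([ 0.2605, -0.2162,  0.032 ]))
1.9427963267948964 (array([-2.000e-04,  2.000e-04, -1.682e+00]), array([ 0.2605, -0.2162,  0.032 ]))
-1.1987963267948967 (array([1.0000e-04, 2.0000e-04, 1.4596e+00]), array([ 0.2605, -0.2162,  0.032 ]))
```

Scaled: 0.2605 m / 0.6 = 0.4342, 0.156 m / 0.6 = 0.26, -1.2 rad / 1.5708 = -0.7639.

Emit:
send_path(segments={"drx": [0,0,0,0,0,0,0,0,0,0],"dry": [0,0,0,0,0,0,0,0,0,0],"drz": [-0.0764,-0.1528,-0.2292,-0.3056,-0.382,-0.4584,-0.5348,-0.6112,-0.6875,-0.7639],"x": [0.0433,0.0867,0.13,0.1733,0.2167,0.26,0.3033,0.3467,0.39,0.4342],"y": [-0.036,-0.072,-0.1083,-0.1442,-0.18,-0.2167,-0.2517,-0.2883,-0.3243,-0.3603],"z": [0.005,0.01,0.0167,0.0217,0.0267,0.0317,0.0367,0.0433,0.0483,0.0533],"aperture": [0.6,0.6,0.6,0.6,0.6,0.6,0.6,0.6,0.6,0.6]})

```text
time_s: 1.77
eef_pos: [0.5968, -0.0247, 0.2396]
orientation: [0.743, 0.669, -0.0, -0.0]
force: [0.8, -1.2, 0.2]
opening: 0.601
grasp_force: 0.0
```

Emit:
send_path(segments={"drx": [0,0,0,0,0,0],"dry": [0,0,0,0,0,0],"drz": [-0.0764,-0.1528,-0.2292,-0.3069,-0.3069,-0.3069],"x": [0,0,0,0,0,0],"y": [0,0,0,0,0,0],"z": [0,0,0,0,0,0],"aperture": [0.6,0.6,0.6,0.6,0.6,0.6]})

```text
time_s: 2.27
eef_pos: [0.5961, -0.026, 0.2397]
orientation: [0.566, 0.825, 0.0, -0.001]
force: [-0.8, -0.4, -0.5]
opening: 0.599
grasp_force: 0.0
```

```bash
python3 - <<'E'
from h import *
from workcell import bot, viewer
c=viewer.camera("wrist");pickle.dump(c,open("pics/w1.pkl","wb"))
cv2.imwrite("pics/w1.png",np.clip(c["color"][:,:,::-1]*1.6,0,255).astype(np.uint8))
s=bot.observe();print(np.round(s["joints"],3))
for z in (.24,.104): print(goal(bot,[.597,-.024,z],Rn.from_euler("z",1.943)*Rn.from_euler("x",np.pi)))
E
```

```text
[ 0.699  0.628 -0.976  1.726  0.575  1.104 -0.092]
(array([-0.0004, -0.0006, -0.0043]), array([ 0.0016,  0.0015, -0.0001]))
(array([-0.0004, -0.0006, -0.0043]), array([0.0015, 0.0016, 0.1359]))
```

View pics/w1.png

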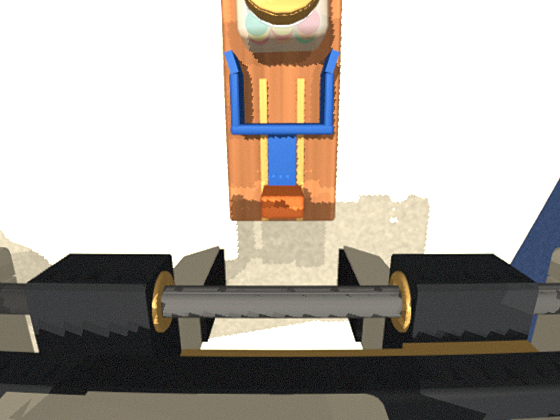

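The wrist view shows the board aligned with the image, the grip top at about (262–303, 186–197) and the fingers straddling it. I'll check the position with the wrist calibration.

```bash
python3 - <<'E'
from h import *
c=pickle.load(open("pics/w1.pkl","rb"))
for u,v,z in [(262,187,.072),(303,187,.072),(282,192,.072),(232,219,.015),(334,219,.015),(225,3,.015),(340,3,.015)]: print(u,v,ray(c,u,v,z).round(4))
i=c["color"].astype(int)
print(i[180:222:2,282].tolist())
E
```

```text
262 187 [ 0.5756 -0.0119]
303 187 [ 0.6043 -0.0008]
282 192 [ 0.5909 -0.0101]
232 219 [ 0.5612 -0.0629]
334 219 [ 0.6506 -0.0283]
225 3 [0.4951 0.1089]
340 3 [0.5827 0.1428]
[[38, 77, 138], [41, 78, 140], [41, 79, 144], [100, 47, 29], [95, 45, 17], [97, 50, 20], [97, 48, 20], [99, 48, 22], [142, 69, 33], [195, 99, 50], [111, 55, 26], [91, 46, 23], [93, 49, 22], [93, 45, 21], [129, 67, 34], [130, 66, 33], [126, 63, 29], [128, 63, 31], [122, 60, 33], [96, 57, 34], [89, 64, 48]]
```

Scaled: 0.134 m / 0.6 = 0.2233, 0.001 m / 0.6 = 0.0017.

Emit:
send_path(segments={"drx": [0,0,0,0,0,0],"dry": [0,0,0,0,0,0],"drz": [0,0,0,0,0,0],"x": [0.0067,0.0067,0.0067,0.0067,0.0067,0.0067],"y": [0.0017,0.0017,0.0017,0.0017,0.0017,0.0017],"z": [0.05,0.1,0.15,0.2,0.2233,0.2233],"aperture": [0.6,0.6,0.6,0.6,0.6,0.6]})

```text
time_s: 2.82
eef_pos: [0.5935, -0.0222, 0.103]
orientation: [0.565, 0.825, -0.002, -0.002]
force: [-0.6, -0.2, -0.3]
opening: 0.6
grasp_force: 0.0
```

Emit:
send_path(segments={"drx": [0,0,0,0,0],"dry": [0,0,0,0,0],"drz": [0,0,0,0,0],"x": [0,0,0,0,0],"y": [0,0,0,0,0],"z": [0,0,0,0,0],"aperture": [0.2,0.2,0.2,0.2,0.2]}, clamp_n=55)

```text
time_s: 3.23
eef_pos: [0.5955, -0.0224, 0.1078]
orientation: [0.564, 0.825, -0.001, 0.0]
force: [-4.9, -1.8, 7.0]
opening: 0.368
grasp_force: 55.0
```

Scaled: 0.06 m / 0.6 = 0.1, 0.054 m / 0.6 = 0.09.

Emit:
send_path(segments={"drx": [0,0,0,0,0,0,0,0,0],"dry": [0,0,0,0,0,0,0,0,0],"drz": [0,0,0,0,0,0,0,0,0],"x": [0.0167,0.0333,0.05,0.06,0.07,0.08,0.09,0.1,0.1],"y": [0,0,0,0,0,0,0,0,0],"z": [0,0,0,0,0,0,0,0,0],"aperture": [0.2,0.2,0.2,0.2,0.2,0.2,0.2,0.2,0.2]})

```text
time_s: 3.98
eef_pos: [0.574, 0.0325, 0.1078]
orientation: [0.565, 0.825, -0.002, 0.001]
force: [-4.2, -5.3, 7.5]
opening: 0.368
grasp_force: 55.0
```

Emit:
send_path(segments={"drx": [0,0,0,0,0,0],"dry": [0,0,0,0,0,0],"drz": [0,0,0,0,0,0],"x": [0.0067,0.0133,0.02,0.0233,0.0233,0.0233],"y": [0,0,0,0,0,0],"z": [0,0,0,0,0,0],"aperture": [0.2,0.2,0.2,0.2,0.2,0.2]})

```text
time_s: 4.48
eef_pos: [0.5702, 0.0423, 0.1078]
orientation: [0.566, 0.825, -0.003, 0.003]
force: [-1.1, -10.8, 5.4]
opening: 0.363
grasp_force: 55.0
```

```bash
python3 - <<'E'
from h import *
from workcell import bot, viewer
c=viewer.camera("scene");pickle.dump(c,open("pics/s2.pkl","wb"))
f=lambda i:cv2.resize(i[175:285,230:390,::-1],(800,550),interpolation=cv2.INTER_CUBIC)
cv2.imwrite("pics/s2.png",np.clip(f(c["color"])*1.8,0,255).astype(np.uint8))
E
```

```text
(no output)
```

View pics/s2.png

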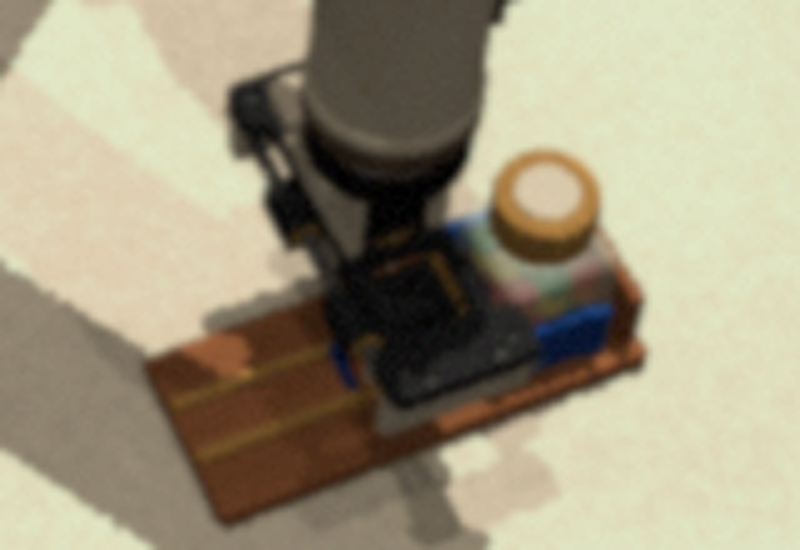

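The fork now encloses the jar (cap centre about (545,195)), and the brace has moved about 69 mm. I'll push further to check whether that is the end stop.

Scaled: 0.006 m / 0.6 = 0.01, 0.003 m / 0.6 = 0.005.

Emit:
send_path(segments={"drx": [0,0,0,0],"dry": [0,0,0,0],"drz": [0,0,0,0],"x": [0.005,0.01,0.01,0.01],"y": [0,0,0,0],"z": [0,0,0,0],"aperture": [0.2,0.2,0.2,0.2]})

```text
time_s: 4.87
eef_pos: [0.57, 0.0428, 0.1078]
orientation: [0.567, 0.824, -0.005, 0.006]
force: [3.6, -20.3, 4.9]
opening: 0.368
grasp_force: 55.0
```

Emit:
send_path(segments={"drx": [0,0,0,0],"dry": [0,0,0,0],"drz": [0,0,0,0],"x": [0.005,0.01,0.01,0.01],"y": [0,0,0,0],"z": [0,0,0,0],"aperture": [0.2,0.2,0.2,0.2]})

```text
time_s: 5.2
eef_pos: [0.5698, 0.0434, 0.1078]
orientation: [0.569, 0.823, -0.006, 0.008]
force: [7.7, -28.2, 3.6]
opening: 0.365
grasp_force: 54.9
```

The brace is on its end stop: about 29 N with almost no motion. I'll relax the push, release and rise.

Scaled: -0.015 m / 0.6 = -0.025, -0.008 m / 0.6 = -0.0133.

Emit:
send_path(segments={"drx": [0,0,0,0,0,0],"dry": [0,0,0,0,0,0],"drz": [0,0,0,0,0,0],"x": [-0.0133,-0.025,-0.025,-0.025,-0.025,-0.025],"y": [0,0,0,0,0,0],"z": [0,0,0,0,0,0],"aperture": [0.2,0.2,0.6,0.6,0.6,0.6]}, clamp_n=20)

```text
time_s: 5.7
eef_pos: [0.5703, 0.0453, 0.1066]
orientation: [0.564, 0.826, 0.001, 0.0]
force: [0.2, 0.8, 0.1]
opening: 0.582
grasp_force: 0.0
```

Emit:
send_path(segments={"drx": [0,0,0,0,0,0,0,0],"dry": [0,0,0,0,0,0,0,0],"drz": [0,0,0,0,0,0,0,0],"x": [0,0,0,-0.0333,-0.0833,-0.1333,-0.1333,-0.1333],"y": [0,0,0,0,0,0,0,0],"z": [-0.05,-0.1,-0.15,-0.2,-0.2333,-0.25,-0.25,-0.25],"aperture": [1,1,1,1,1,1,1,1]})

```text
time_s: 6.37
eef_pos: [0.6, -0.0322, 0.2568]
orientation: [0.566, 0.825, 0.0, 0.001]
force: [0.1, -0.3, -0.7]
opening: 0.999
grasp_force: 0.0
```

```bash
python3 - <<'E'
from h import *
from workcell import bot, viewer
s=bot.observe();print(np.round(s["joints"],3))
o=[]
for n in ("top","scene"):
    c=viewer.camera(n);pickle.dump(c,open(f"pics/{n}3.pkl","wb"))
    i=c["color"][165:240,210:315] if n=="top" else c["color"][180:280,240:380]
    o.append(cv2.resize(i[:,:,::-1],(560,400) if n=="scene" else (420,300),interpolation=cv2.INTER_CUBIC))
c=viewer.camera("wrist");pickle.dump(c,open("pics/w3.pkl","wb"))
I=np.zeros((600,800,3),np.uint8);I[:300,:420]=o[0];I[:285,420:]=cv2.resize(c["color"][:,:,::-1],(380,285))
I[300:600,:420]=cv2.resize(o[1],(420,300))
cv2.imwrite("pics/m3.png",np.clip(I*1.8,0,255).astype(np.uint8))
E
```

```text
[ 0.713  0.615 -0.988  1.703  0.562  1.133 -0.07 ]
```

View pics/m3.png

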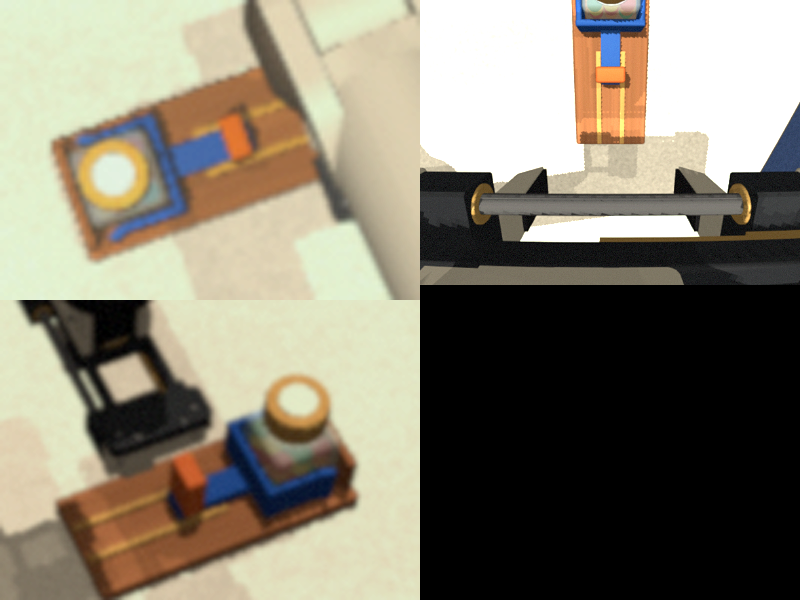

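The top view shows the brace closed around the jar against the back wall, cap at (114,174) in its panel; the scene panel has it at (297,97). Next I locate the cap.

```bash
python3 - <<'E'
from h import *
from workcell import bot, viewer
T=pickle.load(open("pics/top3.pkl","rb"));S=pickle.load(open("pics/scene3.pkl","rb"))
a=ray(T,114.5/4-.5+210,174.5/4-.5+165,.116);b=ray(S,297.5/3-.5+240,97.5/3-.5+180,.116)
print(a,b);m=(a+b)/2;print(m)
for z in (.22,.157): print(goal(bot,[*m,z],Rn.from_euler("z",1.943)*Rn.from_euler("x",np.pi)))
E
```

```text
[0.5383585  0.12712008] [0.53518449 0.12624715]
[0.5367715  0.12668362]
(array([-0.0006, -0.0012,  0.002 ]), array([ 0.167 , -0.0006,  0.0359]))
(array([-0.0006, -0.0012,  0.002 ]), array([ 0.1669, -0.0006,  0.0989]))
```

Scaled: 0.168 m / 0.6 = 0.28, 0.14 m / 0.6 = 0.2333.

Emit:
send_path(segments={"drx": [0,0,0,0,0,0,0,0],"dry": [0,0,0,0,0,0,0,0],"drz": [0,0,0,0,0,0,0,0],"x": [0.0583,0.1167,0.175,0.2333,0.28,0.28,0.28,0.28],"y": [0,0,0,0,0,0,0,0],"z": [0,0,0.0167,0.0333,0.06,0.06,0.06,0.06],"aperture": [1,1,1,1,1,1,1,1]}, clamp_n=15)

```text
time_s: 7.18
eef_pos: [0.5375, 0.1271, 0.22]
orientation: [0.563, 0.826, -0.0, -0.0]
force: [1.0, -0.4, 0.6]
opening: 0.998
grasp_force: 0.0
```

```bash
python3 - <<'E'
from h import *
from workcell import bot, viewer
print(goal(bot,[.5367,.1272,.157],Rn.from_euler("z",1.943)*Rn.from_euler("x",np.pi)))
for n in ("wrist","scene"):
    c=viewer.camera(n);pickle.dump(c,open(f"pics/{n}4.pkl","wb"))
    i=c["color"] if n=="wrist" else c["color"][170:275,250:390]
    cv2.imwrite(f"pics/{n}4.png",np.clip(cv2.resize(i[:,:,::-1],(560,420),interpolation=cv2.INTER_CUBIC)*1.7,0,255).astype(np.uint8))
E
```

```text
(array([-0.0007,  0.0001,  0.0022]), array([ 0.0004, -0.0007,  0.063 ]))
```

View pics/wrist4.png

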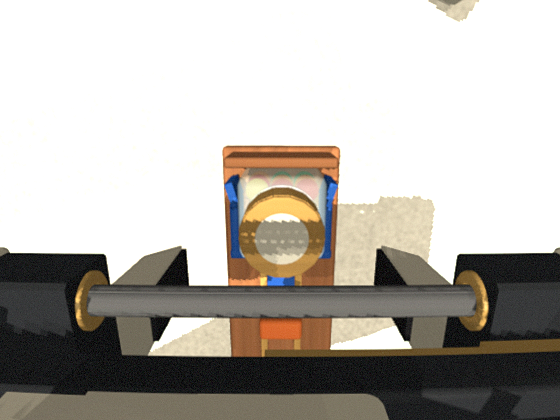

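The cap, at about (282,236), is centred between the fingers at 187 and 376. I'll descend and grip.

Scaled: 0.063 m / 0.6 = 0.105, 0.055 m / 0.6 = 0.0917.

Emit:
send_path(segments={"drx": [0,0,0,0,0,0,0,0,0,0],"dry": [0,0,0,0,0,0,0,0,0,0],"drz": [0,0,0,0,0,0,0,0,0,0],"x": [0,0,0,0,0,0,0,0,0,0],"y": [0,0,0,0,0,0,0,0,0,0],"z": [0.0333,0.0667,0.0917,0.105,0.105,0.105,0.105,0.105,0.105,0.105],"aperture": [1,1,1,1,1,1,0.4,0.4,0.4,0.4]}, clamp_n=15)

```text
time_s: 8.12
eef_pos: [0.5384, 0.1264, 0.1579]
orientation: [0.564, 0.826, 0.0, 0.0]
force: [0.2, 0.5, 0.5]
opening: 0.759
grasp_force: 0.0
```

Emit:
send_path(segments={"drx": [0,0,0,0,0],"dry": [0,0,0,0,0],"drz": [0,0,0,0,0],"x": [0,0,0,0,0],"y": [0,0,0,0,0],"z": [0,0,0,0,0],"aperture": [0.3,0.3,0.3,0.3,0.3]}, clamp_n=50)

```text
time_s: 8.53
eef_pos: [0.5381, 0.1263, 0.1574]
orientation: [0.564, 0.826, 0.0, 0.0]
force: [-0.5, 0.4, 2.0]
opening: 0.56
grasp_force: 50.0
```

Scaled: -0.8 rad / 1.5708 = -0.5093.

Emit:
send_path(segments={"drx": [0,0,0,0,0,0,0,0,0,0],"dry": [0,0,0,0,0,0,0,0,0,0],"drz": [-0.0573,-0.1146,-0.1719,-0.2292,-0.2865,-0.3438,-0.4011,-0.4584,-0.5093,-0.5093],"x": [0,0,0,0,0,0,0,0,0,0],"y": [0,0,0,0,0,0,0,0,0,0],"z": [0,0,0,0,0,0,0,0,0,0],"aperture": [0.3,0.3,0.3,0.3,0.3,0.3,0.3,0.3,0.3,0.3]})

```text
time_s: 9.37
eef_pos: [0.5379, 0.1273, 0.1574]
orientation: [0.197, 0.98, 0.001, -0.0]
force: [-0.3, 2.0, 2.3]
opening: 0.565
grasp_force: 50.0
```

```bash
python3 - <<'E'
from workcell import bot, viewer
from h import *
s=bot.observe();print(s["wrist_torque"],np.round(s["joints"],2),Rn.from_quat(s["orientation"]).as_rotvec(), 2*np.arctan2(s["orientation"][1],s["orientation"][0]))
E
```

```text
[ 0.49950255  0.03068146 -0.23669883] [ 0.52  0.76 -1.09  1.89  0.8   1.01  0.24] [-0.61800033 -3.07952174 -0.00309979] 2.745492819086064
```

Scaled: -0.6 rad / 1.5708 = -0.382.

Emit:
send_path(segments={"drx": [0,0,0,0,0,0,0,0,0],"dry": [0,0,0,0,0,0,0,0,0],"drz": [-0.0573,-0.1146,-0.1719,-0.2292,-0.2865,-0.3438,-0.382,-0.382,-0.382],"x": [0,0,0,0,0,0,0,0,0],"y": [0,0,0,0,0,0,0,0,0],"z": [0,0,0,0,0,0,0,0,0],"aperture": [0.3,0.3,0.3,0.3,0.3,0.3,0.3,0.3,0.3]})

```text
time_s: 10.12
eef_pos: [0.5377, 0.1275, 0.1574]
orientation: [-0.099, 0.995, 0.001, -0.0]
force: [-2.0, 4.2, 2.3]
opening: 0.56
grasp_force: 50.0
```

```bash
python3 - <<'E'
from workcell import bot, viewer
from h import *
s=bot.observe();print(s["wrist_torque"],np.round(s["joints"],2), 2*np.arctan2(s["orientation"][1],s["orientation"][0]),Rn.from_quat(s["orientation"]).as_matrix()[:,2])
E
```

```text
[ 1.01260547  0.30311413 -0.22762407] [ 0.57  0.84 -1.2   1.89  0.9   1.08  0.77] 3.3399557779469786 [-2.99034860e-04  1.97671233e-03 -9.99998002e-01]
```

Scaled: -0.004 m / 0.6 = -0.0067, -0.003 m / 0.6 = -0.005.

Emit:
send_path(segments={"drx": [0,0,0,0,0,0],"dry": [0,0,0,0,0,0],"drz": [0,0,0,0,0,0],"x": [0,0,0,0,0,0],"y": [0,0,0,0,0,0],"z": [-0.0017,-0.0033,-0.005,-0.0067,-0.0067,-0.0067],"aperture": [0.3,0.3,0.3,0.3,0.3,0.3]})

```text
time_s: 10.62
eef_pos: [0.5381, 0.1256, 0.1612]
orientation: [-0.1, 0.995, -0.001, -0.0]
force: [-0.6, 1.2, -2.9]
opening: 0.561
grasp_force: 50.0
```

```bash
python3 - <<'E'
from h import *
from workcell import bot, viewer
s=bot.observe();print(s["force"],s["wrist_torque"])
c=viewer.camera("scene")
i=cv2.resize(c["color"][170:275,250:390,::-1],(800,600),interpolation=cv2.INTER_CUBIC)
cv2.imwrite("pics/s5.png",np.clip(i*1.8,0,255).astype(np.uint8))
E
```

```text
[-0.58211397  1.15280503 -2.93983292] [ 0.31282601 -0.05456394 -0.04469877]
```

View pics/s5.png

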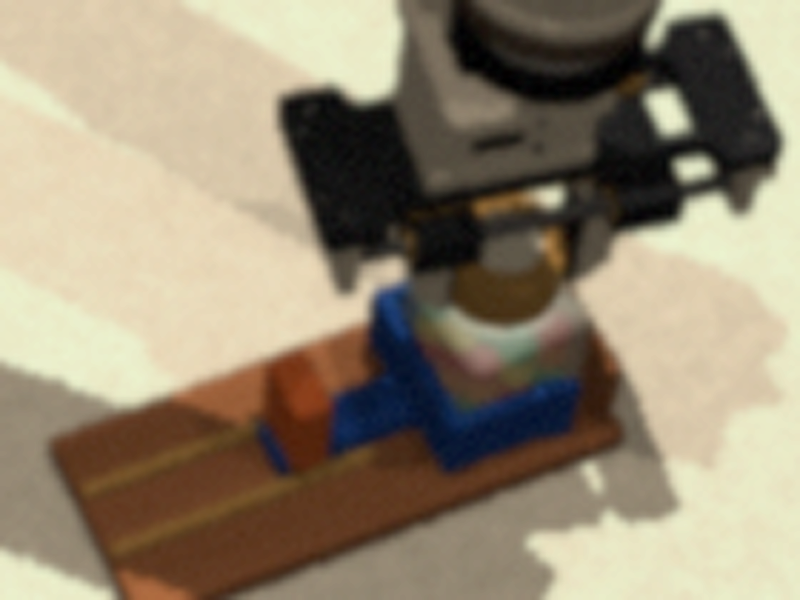

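Upward load is about 3.4 N, either seal friction plus the cap or the jar coming up. The picture shows the cap at about (505,285) over the penned jar. I'll check numerically whether the jar body moved since before the grip.

```bash
cat > reg.py <<'E'
from h import *
from workcell import bot, viewer
a=pickle.load(open("pics/scene4.pkl","rb"))["color"]
b=np.mean([viewer.camera("scene")["color"].astype(float) for _ in range(3)],0).astype(np.uint8)
pickle.dump(b,open("pics/now.pkl","wb"))
def ecc(x0,y0,x1,y1):
    g=lambda i:cv2.cvtColor(i,cv2.COLOR_RGB2GRAY)[y0:y1,x0:x1].astype(np.float32)
    W=np.eye(2,3,dtype=np.float32)
    try: c,W=cv2.findTransformECC(g(a),g(b),W,cv2.MOTION_TRANSLATION,(3,200,1e-6),None,1)
    except cv2.error: return None
    return round(c,3),W[:,2].round(2)
z=lambda *p:[int(v/5.714+o) for v,o in zip(p,(250,170,250,170))]
print("jar",ecc(*z(430,330,580,395)),"jar2",ecc(*z(450,345,560,400)),"brace",ecc(*z(250,340,460,480)),"fork",ecc(*z(430,370,590,470)),"cap",ecc(*z(460,270,550,325)))
c=viewer.camera("scene")
for z0 in (.09,.05):
    P=lambda z:(lambda q:c["fx"]*q[:2]/q[2])(c["R"]@np.array([.537,.127,z])+c["t"])
    print("px per 4mm",P(z0+.004)-P(z0))
print(bot.observe()["force"])
E
python3 reg.py
```

```text
jar (0.987, array([-0.37, -0.73], dtype=float32)) jar2 (0.986, array([-0.15, -0.05], dtype=float32)) brace (0.918, array([-0.38, -0.02], dtype=float32)) fork (0.929, array([-0.4 ,  0.07], dtype=float32)) cap None
px per 4mm [ 0.17362418 -0.93609542]
px per 4mm [ 0.16518902 -0.89061721]
[-0.16307743  0.70908177 -2.4653364 ]
```

Scaled: 0.004 m / 0.6 = 0.0067, 0.002 m / 0.6 = 0.0033.

```bash
sed -i 's/^a=.*/a=pickle.load(open("pics\/now.pkl","rb"))/' reg.py
```

Emit:
send_path(segments={"drx": [0,0,0,0],"dry": [0,0,0,0],"drz": [0,0,0,0],"x": [0,0,0,0],"y": [0,0,0,0],"z": [0.0033,0.0067,0.0067,0.0067],"aperture": [0.3,0.3,0.3,0.3]})

```text
time_s: 11.2
eef_pos: [0.5379, 0.1266, 0.1574]
orientation: [-0.101, 0.995, 0.0, 0.0]
force: [-2.0, 0.5, 2.8]
opening: 0.561
grasp_force: 50.0
```

```bash
python3 reg.py
```

```text
jar (0.989, array([0.19, 0.63], dtype=float32)) jar2 (0.99, array([0.3 , 0.12], dtype=float32)) brace (0.999, array([ 0.01, -0.  ], dtype=float32)) fork (0.988, array([ 0.02, -0.01], dtype=float32)) cap (0.901, array([0.37, 0.85], dtype=float32))
px per 4mm [ 0.17362418 -0.93609542]
px per 4mm [ 0.16518902 -0.89061721]
[-3.09803245  0.00339573  3.07442552]
```

Scaled: -0.005 m / 0.6 = -0.0083, -0.004 m / 0.6 = -0.0067.

Emit:
send_path(segments={"drx": [0,0,0,0,0],"dry": [0,0,0,0,0],"drz": [0,0,0,0,0],"x": [0,0,0,0,0],"y": [0,0,0,0,0],"z": [-0.0033,-0.0067,-0.0083,-0.0083,-0.0083],"aperture": [0.3,0.3,0.3,0.3,0.3]})

```text
time_s: 11.82
eef_pos: [0.5383, 0.1263, 0.1625]
orientation: [-0.1, 0.995, -0.0, 0.0]
force: [-0.8, 0.7, -1.4]
opening: 0.563
grasp_force: 50.0
```

```bash
cat >> reg.py <<'E'
A=cv2.GaussianBlur(a.astype(np.float32),(0,0),.6);B=cv2.GaussianBlur(b.astype(np.float32),(0,0),.6)
gx=cv2.Sobel(A,-1,1,0,scale=1/8);gy=cv2.Sobel(A,-1,0,1,scale=1/8)
for nm,p in dict(capedge=(460,290,550,330),shoulder=(430,325,580,345),sweets=(450,345,575,372),sweetsL=(440,340,500,390),sweetsR=(510,340,575,372),fork=(450,400,590,460)).items():
    x0,y0,x1,y1=[int(round(v/5.714+o)) for v,o in zip(p,(250,170,250,170))]
    s=np.s_[y0:y1,x0:x1]
    M=np.stack([gx[s].ravel(),gy[s].ravel()],1);d=-np.linalg.lstsq(M,(B-A)[s].ravel(),rcond=None)[0];print(nm,d.round(2))
f=lambda i:cv2.resize(i[215:250,315:360,::-1],(390,300),interpolation=cv2.INTER_CUBIC)
D=np.clip(128+4*(B-A),0,255).astype(np.uint8)
u=lambda i:np.clip(i*2.,0,255).astype(np.uint8)
cv2.imwrite("pics/cmp.png",np.vstack([np.hstack([u(f(a)),u(f(b))]),np.hstack([f(D),f(D)])]))
E
python3 reg.py
```

```text
jar (0.977, array([ 0.06, -0.21], dtype=float32)) jar2 (0.998, array([-0.02, -0.  ], dtype=float32)) brace (0.999, array([ 0.01, -0.02], dtype=float32)) fork (0.995, array([0.01, 0.02], dtype=float32)) cap (0.96, array([ 0.1 , -1.02], dtype=float32))
px per 4mm [ 0.17362418 -0.93609542]
px per 4mm [ 0.16518902 -0.89061721]
[ 0.10335861  1.35271669 -0.55955493]
capedge [-0.01 -1.62]
shoulder [ 0.18 -1.02]
sweets [-0.02  0.02]
sweetsL [-0.03  0.01]
sweetsR [-0.01  0.03]
fork [-0.03  0.03]
```

View pics/cmp.png

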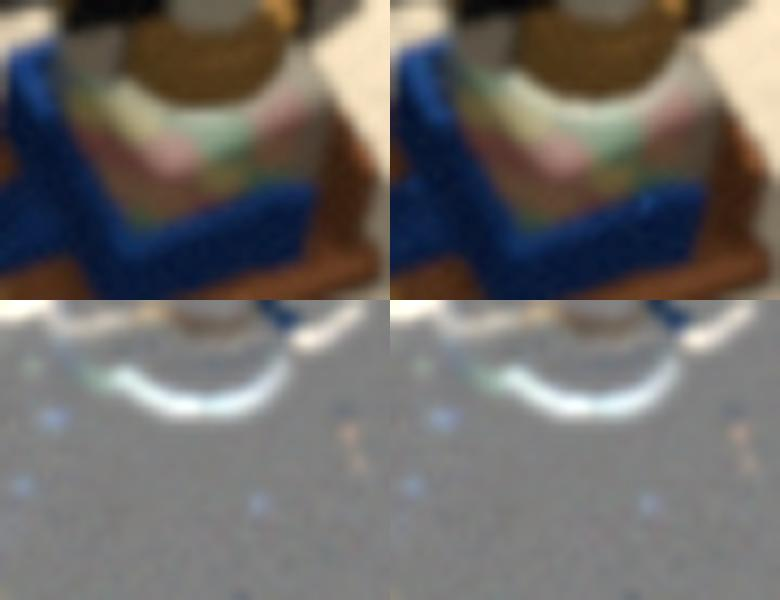

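The jar and brace did not move (sweets 0.0 px) while the cap rose, so it is free. I'll lift it straight up another 30 mm.

Scaled: -0.03 m / 0.6 = -0.05, -0.027 m / 0.6 = -0.045.

Emit:
send_path(segments={"drx": [0,0,0,0,0,0,0,0,0,0],"dry": [0,0,0,0,0,0,0,0,0,0],"drz": [0,0,0,0,0,0,0,0,0,0],"x": [0,0,0,0,0,0,0,0,0,0],"y": [0,0,0,0,0,0,0,0,0,0],"z": [-0.005,-0.01,-0.015,-0.02,-0.025,-0.0317,-0.0383,-0.045,-0.05,-0.05],"aperture": [0.3,0.3,0.3,0.3,0.3,0.3,0.3,0.3,0.3,0.3]})

```text
time_s: 12.85
eef_pos: [0.5384, 0.1264, 0.193]
orientation: [-0.1, 0.995, 0.0, 0.001]
force: [-0.4, -0.4, -1.0]
opening: 0.561
grasp_force: 50.0
```

Emit:
send_path(segments={"drx": [0,0,0,0],"dry": [0,0,0,0],"drz": [0,0,0,0],"x": [0,0,0,0],"y": [0,0,0,0],"z": [0,0,0,0],"aperture": [0.3,0.3,0.3,0.3]})

```text
time_s: 13.18
eef_pos: [0.5379, 0.1263, 0.192]
orientation: [-0.1, 0.995, -0.0, -0.0]
force: [-0.4, -0.3, -0.4]
opening: 0.559
grasp_force: 50.0
```

```bash
python3 reg.py
```

```text
jar (0.996, array([ 0.02, -0.06], dtype=float32)) jar2 (0.997, array([-0.02, -0.03], dtype=float32)) brace (0.993, array([0.01, 0.03], dtype=float32)) fork (0.987, array([-0.2 ,  0.04], dtype=float32)) cap (0.939, array([ 0.6 , -7.99], dtype=float32))
px per 4mm [ 0.17362418 -0.93609542]
px per 4mm [ 0.16518902 -0.89061721]
[-0.19480937  0.15200335 -0.6407349 ]
capedge [-0.85 -2.49]
shoulder [ 0.15 -0.45]
sweets [0.02 0.01]
sweetsL [0. 0.]
sweetsR [ 0.07 -0.02]
fork [-0.07  0.  ]
```

```bash
python3 -c "
from workcell import bot, viewer
print(bot.sign_off())"
```

```text
the job is handed in; nothing more can be done
None
```

I handed the job in at about 13.5 s: the brace is home, and the cap was unscrewed about 1.4 rad of gripper turn and is held level about 17 mm above the mouth. The camera showed no movement of the jar or brace during the lift; I did not re-measure the clock, cans or tumbler, and the sign-off gave no verdict.

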